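# Raise the folding bench lamp to 60 degrees and lay the ring clamp under it

### The arm

A 6-joint arm with a two-finger parallel gripper is mounted at the origin on the work surface. World frame = base frame: x ahead of the robot, y to its left, z up, the work surface at z = 0. Lengths are in m, angles in rad, forces in N, time in s.
With the tool pointing down it reaches from about 0.325 to 0.775 m from the base axis. Payload 5.5 kg.
Tool frame: the origin (TCP) lies at the centre of the arm's flange, where the gripper is bolted on; the fingertips stand 182 mm ahead of it and the grasp point (between the pads) lies 163 mm ahead of it; z points along the fingers, y is the line along which they close (so a half turn about z gives the same grasp; the last joint's range is limited). The gripper opens to 88 mm and grips with 3 to 60 N. Pads are 20 mm wide; open, the fingers measure 115 mm over their backs; the gripper's body (75 mm by 178 mm) begins 61 mm behind the grasp point.
Start: joints at [1.177, 0.091, 1.231, -0, 1.82, -0.057], TCP at [0.198, 0.566, 0.405] pointing down, gripper open.
Joint ranges: [-2.87, 2.87], [-0.86, 2.18], [0.17, 2.46], [-1.51, 4.65], [0.06, 2.69], [-2.65, 2.65]. Speed limits (rad/s): [2.57, 2.57, 3.01, 3.14, 3.14, 3.14].

### API

Orientations are given as a unit quaternion [w, x, y, z].
In Python, from rig import bot gives the robot as it stands.
- The arm moves only by the tool carry_out, never from a script. Its argument "rows" is a list of rows, each a list of 4 numbers: the shift along the tool's x, y, z in cm, then the turn about the tool's z in degrees. In form: [[tx, ty, tz, turn], ...]. A call has 1 to 20 rows; each row is the pose to reach, as a shift and turn from the pose commanded when the call began, along the tool's axes at that moment; what a row does not reach only later rows make up. A row lasts 1/10 s, in which the tool goes at most 50 mm and 8.59 degrees, less where a joint would pass 70% of its speed; a pose out of reach is approached as far as the arm can. A call with a gripper value outside its range is refused whole. "fingers" is the finger opening in cm, from 0 to 8.78, set as the call begins (left out, the last holds). The fingers move at their own pace and stop on an object; "newtons" is the grip in N (left out, the last holds). Time passes only in rows, so rows that repeat a pose let the fingers close. It gives the time, the measured TCP pose, the force, the opening and the grip force at its end, in the units of the state.
- bot.read_state(): the state, without advancing time (a new reading comes with each control period).
- bot.snapshot(name): name is "scene" or "top"; returns (picture, depth): 420x560x3 uint8, blue, green, red; 420x560 float32, m along the optical axis (not along the pixel's ray), 0 where there is no reading.
- bot.camera_info(name): a dict with "fx", "fy", "cx", "cy" (pixels), "k1" (the pictures are not rectified: a ray, as slopes to the right and down, at radius r is drawn at 1 + k1 r^2 times it, then the intrinsics apply), "origin" and "orientation" of the camera in the world. Camera axes: x right, y up, looking along -z (the intrinsics and any distortion apply to the point x, -y, -z); pixel columns grow to the right and rows downward; lengths in m; the calibration is good to about 2 mm. A picture is of the moment at which its call begins. camera_info takes no time and is no camera call.
- bot.hand_in(): hands the job in; it is judged then, once.
Trained networks look in the newest picture that a camera, given by its name, has taken for a name from the list of things; names that differ only in an ending like _2 or _b are one class to them, and where a whole thing is asked for, a point or a joint stands for the part that bears it (a point fixed in the world has none). Each returns a list of dicts, best first, with "score" (0 to 1); they miss things now and then, are a little off and sometimes report something else, mostly with a low value. They report only what shows in the picture. A call takes as long as a camera call. They do not tell look-alikes from the thing itself.
- bot.spot_in(camera, name): "location" ([x, y, z] in m, in world coordinates, good to about 4 mm: the middle of the surface that is visible of it).
The state is a dict: "time": time; "qpos": joint angles; "dq": joint speeds; "joint_torque": joint torques, N m; "position": TCP position; "tool_rot": TCP orientation; "wrist_force": force on the tool from outside, world axes, zero at the start; "wrist_torque": the same for the moment, N m; "grip_width": finger opening in m; "grip_force": force on a finger pad.
Only numpy, scipy, OpenCV 4.12 (cv2) and the standard library are available. Lean on these libraries where they do the work, as an engineer would, in place of code of your own. Each camera call takes 0.05 s, during which the arm holds its last target. There are 200 camera calls.

### The job

The ring clamp has been left lying on the closed lid of the folding bench lamp: first lay it flat on the brown leather mat and let go. Then raise the stiff lid by its orange bar handle until it stands 60 degrees up from closed and let go; it stays where it is left. Last, take the clamp again and lay it flat in the blue-walled channel under the lid, ring end innermost with the ring over the white disc, leaving the lid at 60 degrees and without shifting or tipping the pitch bowl, mandrel, jar or tool block.

Things in the scene. Friction and masses are not known exactly. Their poses are not given: they have to be found in the camera images.
- lamp: folding bench lamp, fixed: aluminium plate 225 x 200 x 12 mm (x -110 to +115). Origin: middle of the underside; x points from the open (handle) side to the hinge side. On it a black saddle, top z = 24, x -20 to +92, 60 wide, with two blue cheeks x -10 to +45, y +-20 to +-30, up to z = 38: a channel 40 wide along x, open-ended. Hinge posts 76 high at x 93 to 115, y +-79 to +-97
- hinge (a point): point on the lid's hinge axis, at (105, 0, 69) mm in the lamp's frame; the axis runs along the lamp's y
- handle (a point): middle of the orange bar handle on the lid's free edge: round bar 12 mm thick, 110 mm long parallel to the hinge, 225 mm from the hinge axis in the lid's middle plane, 40 mm clear of the lid's edge (centre of bar to edge). It moves with the lid
- lid (a joint): angle of the lid (rad): 0 closed (level), growing as the handle goes up, at most 1.7. White panel 185 mm long from the hinge, 190 wide, 14 thick; top at z = 76 mm when closed. 60 degrees is 1.047. The hinge is stiff: about 5 N at the handle moves it and it stays where it is left
- disc (a point): centre of the white disc, 40 mm across, on the saddle's top at (68, 0, 24) mm in the lamp's frame (hidden while the lid is closed). With the ring over it, the clamp's origin is at about (0, 0, 24) mm in the lamp's frame and the red tail overhangs the saddle's front by 40 mm, 12 mm above the plate
- clamp: wooden ring clamp, about 120 g, loose: a bar 120 mm long (x) x 28 wide (y) x 26 high (z), brass band at its middle, red tail at -x, and a gold ring with a green stone held in the jaws at +x (reaching to x = +85 mm). Origin: middle of the underside of the bar; z up. It starts lying flat on the closed lid in any direction
- ring (a point): centre of the gold ring (25 mm across) at the clamp's +x end, at (68, 0, 13) mm in the clamp's frame
- mat: brown leather mat, fixed, 140 x 190 x 4 mm (x, y, z); origin at the middle of its underside. Where the clamp is laid first
- pitch_bowl: bystander: dark steel pitch bowl, 112 mm across, 52 mm high, loose; origin at the middle of its underside
- mandrel: bystander: steel ring mandrel, an upright cone on a wooden foot 70 mm across, 185 mm high, loose; origin at the middle of its underside
- jar: bystander: amber glass jar with steel cap, 66 mm across, 100 mm high, loose; origin at the middle of its underside
- tool_block: bystander: dark wooden block 70 x 70 mm with tools standing in it, 130 mm high in all, loose; origin at the middle of its underside
Things that resemble listed ones, but are neither listed nor needed, are in the scene too. Of the things like the clamp, leave any that is purple; of the rest the larger one is meant. Of the things that look like the mat, the larger one is meant.

How it is judged:
By the outcome, as a careful person would: the job done as asked, in the order asked, and still so for the second after the job is handed in, with the robot touching nothing.
It also fails if it takes over 72 s, if anything falls off the work surface, if the arm or the gripper's body presses on something with over 40 N, if the wrist force passes 120 N, or if a joint passes its speed limit or range.

## Working session

There is one attempt and no reset: what is moved stays moved. The work goes in short steps, Python scripts to look and compute and a tool call to move; the robot and the scene stay as the last step left them, time stands still between calls to the robot, and variables do not carry over. Pictures are saved under pics/ and viewed, at most 10 in all, crops included, and the job is handed in when it is done.

Besides the shell and the picture viewer there is one more tool, called as name(argument=value, ...), one argument or row to a line, values as JSON. carry_out: Moves the arm, as the interface text tells. Its arguments: {"type":"object","properties":{"rows":{"type":"array","items":{"type":"array","items":{"type":"number"}}},"fingers":{"type":"number"},"newtons":{"type":"number"}},"required":["rows"]}

```bash
mkdir -p pics; cat > h.py <<'E'
import numpy as np,cv2
from rig import bot
from scipy.spatial.transform import Rotation as R
def rot(q): return R.from_quat([q[1],q[2],q[3],q[0]]).as_matrix()
def cloud(cam,depth):
    i=bot.camera_info(cam);K=np.array([[i['fx'],0,i['cx']],[0,i['fy'],i['cy']],[0,0,1]])
    v,u=np.mgrid[:420,:560].astype(np.float32)
    p=cv2.undistortPoints(np.stack([u.ravel(),v.ravel()],1)[:,None],K,np.array([i['k1'],0,0,0,0.]))[:,0].reshape(420,560,2)
    c=np.stack([p[...,0]*depth,-p[...,1]*depth,-depth],-1)
    return c@rot(i['orientation']).T+np.array(i['origin'])
def proj(cam,P):
    i=bot.camera_info(cam);c=(np.array(P)-i['origin'])@rot(i['orientation'])
    s=np.array([c[0],-c[1]])/-c[2];s=s*(1+i['k1']*(s@s))
    return [round(i['fx']*s[0]+i['cx']),round(i['fy']*s[1]+i['cy'])]
E
python3 - <<'E'
from h import *
ims=[]
for c in('scene','top'):
    im,d=bot.snapshot(c);cv2.imwrite(f'pics/{c}0.png',im);np.save(f'{c}0.npy',cloud(c,d))
    for n in('clamp','ring','mat','lamp','handle','lid','pitch_bowl','mandrel','jar','tool_block'):
        for r in bot.spot_in(c,n): print(c,n,round(r['score'],2),np.round(r['location'],3),proj(c,r['location']))
    print(bot.camera_info(c))
print(bot.read_state())
E
```

```text
scene clamp 0.85 [0.725 0.458 0.027] [370, 321]
scene clamp 0.64 [0.331 0.228 0.013] [362, 203]
scene clamp 0.62 [0.569 0.175 0.101] [319, 231]
scene ring 0.71 [0.567 0.176 0.1  ] [320, 231]
scene ring 0.7 [0.723 0.458 0.023] [370, 321]
scene ring 0.42 [0.333 0.226 0.016] [362, 203]
scene mat 0.79 [ 0.511 -0.541 -0.001] [170, 150]
scene lamp 0.89 [0.585 0.212 0.07 ] [326, 245]
scene handle 0.82 [0.567 0.213 0.078] [329, 240]
scene lid 0.66 [0.56  0.215 0.077] [330, 239]
scene lid 0.34 [0.567 0.175 0.102] [320, 231]
scene pitch_bowl 0.56 [ 0.388 -0.056  0.052] [289, 173]
scene mandrel 0.95 [ 0.726 -0.098  0.023] [227, 239]
scene jar 0.74 [0.434 0.444 0.079] [408, 243]
scene tool_block 0.88 [ 0.714 -0.325  0.049] [177, 202]
scene tool_block 0.26 [0.433 0.446 0.074] [408, 244]
{'fx': 487.8591378279559, 'fy': 487.8591378279559, 'cx': 273.3489879173996, 'cy': 202.39614046533987, 'k1': -0.16436352781693256, 'origin': array([1.33694214, 0.50158883, 1.49131688]), 'orientation': array([0.45573382, 0.13753332, 0.25800607, 0.84072834])}
top clamp 0.68 [0.555 0.165 0.104] [206, 199]
top clamp 0.
[... 1044 characters left out ...]
ray([ 1.17729398e+00,  9.11112195e-02,  1.23070940e+00,  4.21074940e-06,
        1.81980437e+00, -5.67032431e-02]), 'dq': array([ 3.72168838e-06,  9.92616637e-05, -9.06699879e-04,  1.44233211e-04,
        1.19272690e-03, -1.94348968e-03]), 'joint_torque': array([ 1.29092725e-03, -4.46198058e+01, -4.06521571e+01,  6.98861643e-02,
        1.92581245e-02,  1.23320469e-04]), 'position': array([0.19828961, 0.56630408, 0.40461918]), 'tool_rot': array([-5.59840396e-06,  1.67604244e-01,  9.85854359e-01, -1.53074126e-05]), 'wrist_force': array([-0.6324458 , -0.60125166,  0.58255105]), 'wrist_torque': array([-0.02107111, -0.00757388, -0.03353417]), 'grip_force': 0.0, 'grip_width': 0.08792399884226783}
```

```bash
python3 - <<'E'
import cv2,numpy as np
t=cv2.imread('pics/top0.png')
cv2.imwrite('pics/v1.png',cv2.resize(t,(800,600),interpolation=cv2.INTER_CUBIC))
s=cv2.imread('pics/scene0.png')
cv2.imwrite('pics/v2.png',cv2.resize(t[120:300,80:280],(667,600),interpolation=cv2.INTER_CUBIC))
E
```

```text
(no output)
```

View pics/v1.png

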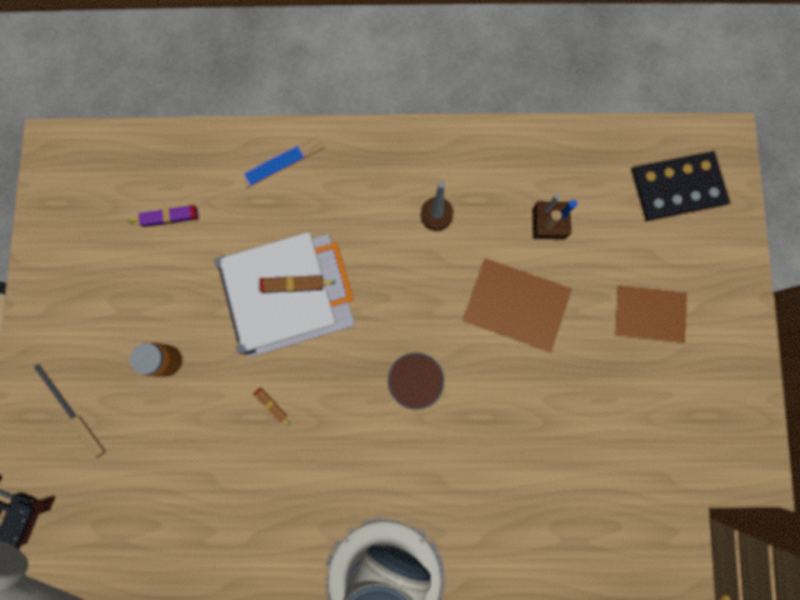

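View pics/v2.png

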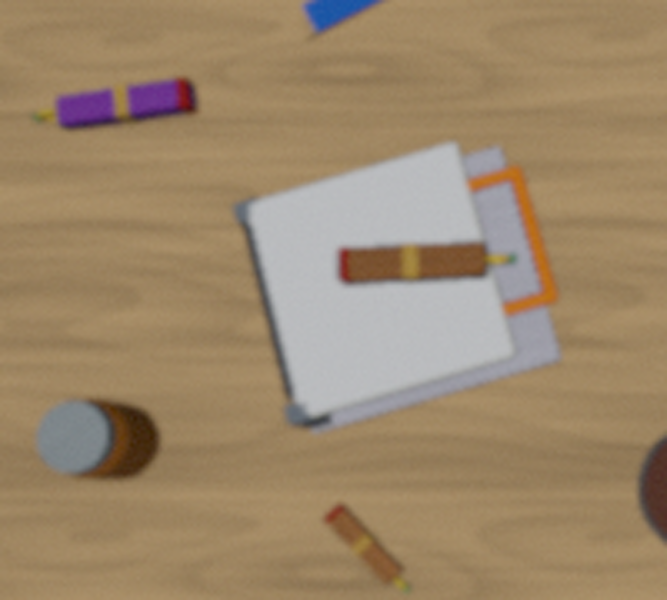

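View pics/scene0.png

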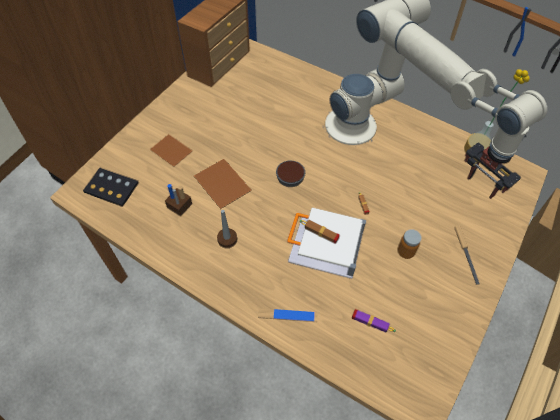

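The clamp meant is the brown one on the lid, at top (206,199). The others like it are purple (116,150), which I leave, and a smaller brown one (189,283). The mat meant is the larger one at (362,214), not the one at (455,220). The crop confirms the choice of clamp: its ring points towards the handle, and the orange bar is at the right.

Next I measure the poses, and how wide the wrist is.

```bash
cat >> h.py <<'E'
def mask(im,lo,hi): return cv2.inRange(cv2.cvtColor(im,cv2.COLOR_BGR2HSV),lo,hi)>0
def rect(P):
    r=cv2.minAreaRect((P[:,:2]*1000).astype(np.float32)); return np.round(r[0],1),np.round(r[1],1),round(r[2],1)
def sel(C,m,c,rad,z0,z1): return m&(np.hypot(C[...,0]-c[0],C[...,1]-c[1])<rad)&(C[...,2]>z0)&(C[...,2]<z1)
E
python3 - <<'E'
from h import *
for c in('scene','top'):
    im=cv2.imread(f'pics/{c}0.png');C=np.load(f'{c}0.npy')
    br=mask(im,(3,90,40),(16,255,200)); wh=mask(im,(0,0,150),(179,35,255)); og=mask(im,(5,200,180),(18,255,255)); red=mask(im,(170,150,60),(179,255,255))|mask(im,(0,200,60),(3,255,255)); gold=mask(im,(18,120,100),(32,255,255))
    L=(.55,.19)
    for n,m,z in(('lid',wh,(.06,.085)),('clampbrown',br,(.09,.115)),('orange',og,(.055,.09)),('red',red,(.08,.115)),('gold',gold,(.08,.12))):
        P=C[sel(C,m,L,.2,*z)]
        if len(P)>4: print(c,n,len(P),np.round(np.median(P,0)*1000),rect(P))
    for n,p in(('mat',(.528,-.272)),):
        m=br; P=C[sel(C,m,p,.15,-.01,.015)]; print(c,n,len(P),np.round(np.median(P,0)*1000),rect(P))
    # wrist
    t=np.array([.198,.566,.405]);a=1.177
    D=C-t; rad=D[...,0]*np.cos(a)+D[...,1]*np.sin(a); tan=-D[...,0]*np.sin(a)+D[...,1]*np.cos(a)
    for z in range(-200,260,20):
        k=(D[...,2]*1000>z)&(D[...,2]*1000<=z+20)&(abs(rad)<.15)&(abs(tan)<.15)
        if k.sum()>5: print(z,k.sum(),'rad',np.round(np.percentile(rad[k],[2,98])*1000),'tan',np.round(np.percentile(tan[k],[2,98])*1000))
E
```

```text
scene lid 2290 [561. 221.  76.] (array([549.8, 210.6]), array([196.6, 183. ]), 16.4)
scene clampbrown 243 [563. 170. 100.] (array([559.1, 179.1]), array([ 31.9, 119. ]), 2.5)
scene orange 121 [586.  89.  74.] (array([580.2,  98.7]), array([122.7,  41.2]), 16.7)
scene red 13 [563. 234. 101.] (array([558.8, 233.2]), array([22.9,  7.7]), 4.6)
scene gold 39 [561. 177. 101.] (array([554.2, 144.9]), array([82.1, 27.8]), 81.6)
scene mat 1536 [ 532. -264.    3.] (array([ 550.1, -284.3]), array([228.3, 233.1]), 58.1)
-180 43 rad [-48.  57.] tan [-17.  12.]
-160 33 rad [-48.  55.] tan [-18.   5.]
-140 39 rad [-51.  59.] tan [-14.   1.]
-120 10 rad [-73.  61.] tan [-34.   6.]
-100 202 rad [-73.  82.] tan [-37.  27.]
-80 441 rad [-83.  91.] tan [-36.  31.]
-60 316 rad [-78.  90.] tan [-30.  31.]
-40 34 rad [-32.  21.] tan [-32. -15.]
-20 148 rad [-36.  40.] tan [-39.   7.]
0 65 rad [-11.  41.] tan [-41.  -8.]
20 156 rad [-32.  42.] tan [-41.   5.]
40 133 rad [-26.  41.] tan [-40.   5.]
60 128 rad [-25.  41.] tan [-39.   6.]
80 185 rad [-149.   40.] tan [-58.  45.]
100 173 rad [-149.   40.] tan [-62.  48.]
120 223 rad [-148.   43.] tan [-63.  47.]
140 565 rad [-146.   44.] tan [-69.  56.]
160 370 rad [-147.   49.] tan [-72.  54.]
180 482 rad [-35.  45.] tan [-70.  52.]
200 602 rad [-24.  31.] tan [-61.  55.]
top lid 3931 [535. 209.  78.] (array([549.1, 205. ]), array([191.2, 182.3]), 16.6)
top clampbrown 318 [557. 164. 104.] (array([556.8, 171.1]), array([ 25.2, 112.6]), 3.5)
top orange 87 [585.  80.  77.] (array([580.9,  93.2]), array([113.4,  37.3]), 17.1)
top gold 63 [560. 172. 104.] (array([557.4, 141. ]), array([23.1, 81.5]), 0.2)
top mat 3196 [ 530. -272.    6.] (array([ 527.3, -275.7]), array([242.7, 235.3]), 24.0)
-180 63 rad [-55.  44.] tan [-16.   7.]
-160 28 rad [-54. -46.] tan [-16.   6.]
-100 197 rad [-83. -24.] tan [-39.  23.]
-80 250 rad [-91. -45.] tan [-39.  19.]
-60 447 rad [-90. -51.] tan [-37.  15.]
```

```bash
cat >> h.py <<'E'
def go(*targets):
    """each (x,y,z mm, tool-y yaw deg): prints shift cm and turn from the present pose"""
    s=bot.read_state();M=rot(s['tool_rot']);p=s['position']*1000
    y0=np.degrees(np.arctan2(M[1,1],M[0,1]))
    print('t',s['time'],'p',np.round(p,1),'yaw',round(y0,1),'F',np.round(s['wrist_force'],1),'w',s['grip_width'],'j6',np.degrees(s['qpos'][5]))
    for x,y,z,a in targets:
        d=M.T@(np.array([x,y,z])-p)/10; print(np.round(d,2),round((y0-a+180)%360-180,1))
EX=np.array([np.cos(np.radians(106.6)),np.sin(np.radians(106.6))]);EY=np.array([-EX[1],EX[0]]);O=np.array([552,195.5])
def lamp(x,y): return tuple(O+x*EX+y*EY)
E
python3 -c "
from h import *
go((558,173,360,3.3),(558,173,261,3.3))"
```

```text
t 1.1 p [198.3 566.3 404.6] yaw 70.7 F [-0.6 -0.6  0.6] w 0.08792399884226783 j6 -3.2488565135102876
[-46.95 -25.23   4.46] 67.4
[-46.95 -25.23  14.36] 67.4
```

carry_out(
  rows=[
    [-46.95, -25.23, 4.46, 67.4],
    [-46.95, -25.23, 4.46, 67.4],
    [-46.95, -25.23, 4.46, 67.4],
    [-46.95, -25.23, 4.46, 67.4],
    [-46.95, -25.23, 4.46, 67.4],
    [-46.95, -25.23, 4.46, 67.4],
    [-46.95, -25.23, 4.46, 67.4],
    [-46.95, -25.23, 4.46, 67.4],
    [-46.95, -25.23, 4.46, 67.4],
    [-46.95, -25.23, 4.46, 67.4],
    [-46.95, -25.23, 4.46, 67.4],
    [-46.95, -25.23, 4.46, 67.4],
    [-46.95, -25.23, 4.46, 67.4],
    [-46.95, -25.23, 4.46, 67.4],
  ],
  fingers=8.0,
)

```text
time: 2.5
position: [0.5575, 0.1739, 0.3604]
tool_rot: [-0.0, 0.686, 0.728, 0.0]
wrist_force: [0.7, -0.9, 0.2]
grip_width: 0.0799
grip_force: 0.0
```

```bash
python3 - <<'E'
from h import *
im,d=bot.snapshot('scene');p=proj('scene',[.558,.173,.2]);print(p)
cv2.imwrite('pics/a1.png',cv2.resize(im[130:330,200:440],(720,600),interpolation=cv2.INTER_CUBIC))
go((558,173,261,3.3))
E
```

```text
[323, 213]
t 2.55 p [557.3 174.2 360.5] yaw 3.4 F [-0.6  0.3 -0.6] w 0.07960076046973179 j6 10.614824949543781
[-0.12  0.05  9.95] 0.1
```

View pics/a1.png

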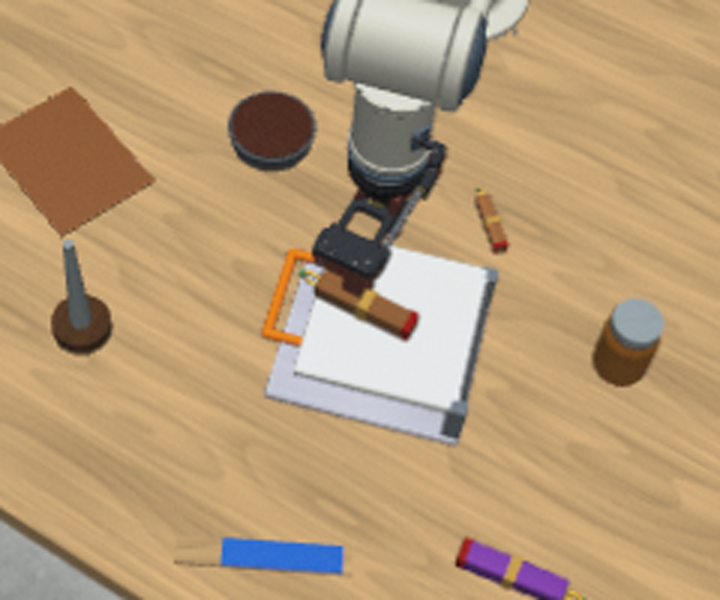

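The open gripper hangs over the clamp, whose band is at crop (367,302), and is square to it. Going down now.

carry_out(
  rows=[
    [-0.1, 0, 4, 0],
    [-0.1, 0, 8, 0],
    [-0.1, 0, 9.5, 0],
    [-0.1, 0, 9.9, 0],
    [-0.1, 0, 9.9, 0],
  ],
)

```text
time: 3.05
position: [0.558, 0.1727, 0.2621]
tool_rot: [0.0, 0.686, 0.728, 0.0]
wrist_force: [0.5, -0.3, -0.1]
grip_width: 0.08
grip_force: 0.0
```

carry_out(
  rows=[
    [0, 0, 0, 0],
    [0, 0, 0, 0],
    [0, 0, 0, 0],
    [0, 0, 0, 0],
    [0, 0, 0, 0],
    [0, 0, 0, 0],
    [0, 0, 0, 0],
  ],
  fingers=0,
  newtons=35,
)

```text
time: 3.75
position: [0.5581, 0.172, 0.261]
tool_rot: [-0.0, 0.686, 0.727, -0.0]
wrist_force: [-1.0, 0.5, 0.6]
grip_width: 0.0276
grip_force: 35.3
```

carry_out(
  rows=[
    [0, 0, -1, 0],
    [0, 0, -5, 0],
    [0, 0, -10, 0],
    [0, 0, -10, 0],
    [0, 0, -10, 0],
  ],
)

```text
time: 4.25
position: [0.5582, 0.172, 0.3634]
tool_rot: [0.001, 0.686, 0.727, 0.002]
wrist_force: [0.4, 0.6, -1.4]
grip_width: 0.0277
grip_force: 34.9
```

```bash
python3 -c "
from h import *
go((524,-258,360,25),(524,-258,192,25))"
```

```text
t 4.25 p [558.2 172.  363.4] yaw 3.3 F [ 0.4  0.6 -1.4] w 0.0277104839895079 j6 10.49093940099979
[-42.74  -5.89   0.29] -21.7
[-42.75  -5.96  17.09] -21.7
```

carry_out(
  rows=[
    [-5, -0.5, 0.3, 0],
    [-42.75, -5.9, 0.3, -21.7],
    [-42.75, -5.9, 0.3, -21.7],
    [-42.75, -5.9, 0.3, -21.7],
    [-42.75, -5.9, 0.3, -21.7],
    [-42.75, -5.9, 0.3, -21.7],
    [-42.75, -5.9, 0.3, -21.7],
    [-42.75, -5.9, 0.3, -21.7],
    [-42.75, -5.9, 0.3, -21.7],
    [-42.75, -5.9, 0.3, -21.7],
    [-42.75, -5.9, 4, -21.7],
    [-42.75, -5.9, 8, -21.7],
    [-42.75, -5.9, 12, -21.7],
    [-42.75, -5.9, 15, -21.7],
    [-42.75, -5.9, 16, -21.7],
    [-42.75, -5.9, 16.5, -21.7],
    [-42.75, -5.9, 16.6, -21.7],
    [-42.75, -5.9, 16.6, -21.7],
  ],
)

```text
time: 6.05
position: [0.5244, -0.2582, 0.1969]
tool_rot: [0.001, 0.537, 0.843, 0.0]
wrist_force: [1.0, 0.4, -0.8]
grip_width: 0.0281
grip_force: 34.9
```

```bash
python3 -c "
from h import *
go((524,-258,190,25))"
```

```text
t 6.05 p [ 524.4 -258.2  196.9] yaw 25.0 F [ 1.   0.4 -0.8] w 0.028109787133301034 j6 -54.568865993114095
[ 0.04 -0.03  0.69] 0.0
```

carry_out(
  rows=[
    [0, 0, 0.4, 0],
    [0, 0, 0.7, 0],
    [0, 0, 0.75, 0],
    [0, 0, 0.75, 0],
  ],
)

```text
time: 6.45
position: [0.5242, -0.2584, 0.1889]
tool_rot: [0.001, 0.537, 0.843, 0.0]
wrist_force: [0.0, 0.4, 3.8]
grip_width: 0.0275
grip_force: 35.0
```

carry_out(
  rows=[
    [0, 0, 0, 0],
    [0, 0, 0, 0],
    [0, 0, 0, 0],
    [0, 0, 0, 0],
    [0, 0, -5, 0],
    [0, 0, -10, 0],
    [0, 0, -15, 0],
    [0, 0, -17, 0],
    [0, 0, -17, 0],
  ],
  fingers=4.5,
)

```text
time: 7.35
position: [0.5241, -0.2583, 0.3625]
tool_rot: [0.004, 0.537, 0.843, 0.0]
wrist_force: [0.3, 0.2, 0.8]
grip_width: 0.0455
grip_force: 0.0
```

```bash
python3 -c "
from h import *
a=106.6
x,y=lamp(-120,0)
go((x,y,360,a),(x,y,360,a-180),(x,y,232,a))"
```

```text
t 7.35 p [ 524.1 -258.3  362.5] yaw 25.0 F [0.3 0.2 0.8] w 0.045479937468539164 j6 -54.57736137556609
[28.08 19.96  0.16] -81.6
[28.08 19.96  0.16] 98.4
[28.16 19.9  12.96] -81.6
```

carry_out(
  rows=[
    [28.1, 20, 0.2, 98.4],
    [28.1, 20, 0.2, 98.4],
    [28.1, 20, 0.2, 98.4],
    [28.1, 20, 0.2, 98.4],
    [28.1, 20, 0.2, 98.4],
    [28.1, 20, 0.2, 98.4],
    [28.1, 20, 0.2, 98.4],
    [28.1, 20, 0.2, 98.4],
    [28.1, 20, 0.2, 98.4],
    [28.1, 20, 0.2, 98.4],
    [28.1, 20, 0.2, 98.4],
    [28.1, 20, 0.2, 98.4],
    [28.1, 20, 0.2, 98.4],
    [28.1, 20, 0.2, 98.4],
  ],
  fingers=3.4,
)

```text
time: 8.75
position: [0.5862, 0.081, 0.3536]
tool_rot: [-0.0, 0.989, 0.146, -0.001]
wrist_force: [0.3, 0.8, -0.8]
grip_width: 0.034
grip_force: 0.0
```

```bash
python3 - <<'E'
from h import *
for c in('scene','top'):
    im,d=bot.snapshot(c);C=cloud(c,d)
    og=mask(im,(5,200,150),(18,255,255))
    P=C[sel(C,og,(.58,.09),.15,.055,.09)];print(c,len(P),rect(P),np.round(np.median(P,0)*1000))
    Q=(P[:,:2]*1000-O)@np.array([EX,EY]).T; print('lamp x pct',np.percentile(Q[:,0],[2,10,30,50,90]),'y',np.percentile(Q[:,1],[1,99]))
    if c=='scene': cv2.imwrite('pics/b1.png',cv2.resize(im[130:330,200:440],(720,600),interpolation=cv2.INTER_CUBIC))
x,y=lamp(-120,0)
go((x,y,360,-73.4),(x,y,232,-73.4))
E
```

```text
scene 120 (array([582.7,  98.9]), array([121.3,  41.9]), 16.4) [595.  90.  75.]
lamp x pct [-121.43555665 -119.50412795 -116.91182616 -114.30088332  -88.43357477] y [-62.07066732  58.36347711]
top 5 (array([525.3,  90.8]), array([2.7, 8.7]), 24.1) [526.  92.  77.]
lamp x pct [-96.93759926 -96.06592846 -93.88672614 -91.7074479  -89.44393865] y [54.28724121 57.01550304]
t 8.85 p [586.3  81.  354.5] yaw -73.2 F [-0.4 -0.  -0.3] w 0.034069031918566244 j6 77.81259957645506
[-0.01  0.05 -0.55] 0.2
[ 0.    0.05 12.25] 0.2
```

View pics/b1.png

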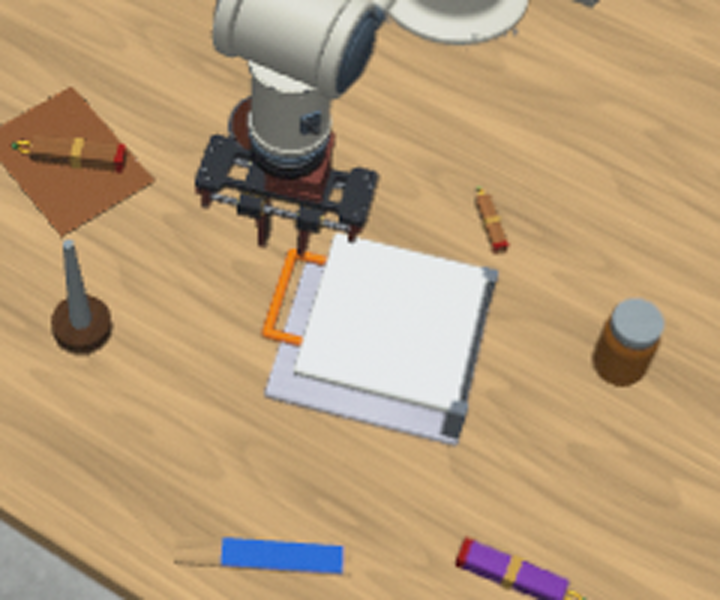

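The clamp lies flat on the mat, red tail at crop (122,157). The fingers straddle the line of the orange bar at crop (283,290). Going down.

carry_out(
  rows=[
    [0, 0, 4, 0.2],
    [0, 0, 8, 0.2],
    [0, 0, 11, 0.2],
    [0, 0, 12, 0.2],
    [0, 0, 12.25, 0.2],
    [0, 0, 12.25, 0.2],
  ],
)

```text
time: 9.45
position: [0.5867, 0.0811, 0.2344]
tool_rot: [0.0, 0.99, 0.143, 0.001]
wrist_force: [0.3, -0.9, 0.5]
grip_width: 0.0341
grip_force: 0.0
```

carry_out(
  rows=[
    [0, 0, 0, 0],
    [0, 0, 0, 0],
    [0, 0, 0, 0],
    [0, 0, 0, 0],
    [0, 0, 0, 0],
    [0, 0, 0, 0],
  ],
  fingers=0,
  newtons=15,
)

```text
time: 10.05
position: [0.5867, 0.0806, 0.2343]
tool_rot: [0.001, 0.99, 0.142, 0.001]
wrist_force: [0.7, -2.8, 6.1]
grip_width: 0.0114
grip_force: 15.0
```

```bash
python3 -c "
from h import *
go()
s=bot.read_state();print((s['position'][:2]*1000-O)@np.array([EX,EY]).T, EX*s['wrist_force'][:2]@[1,1])
for t in range(5,66,5):
  t=np.radians(t);print(round(22.5*(np.cos(t)-1),2),round(-22.5*np.sin(t),2),end=' ; ')
"
```

```text
t 10.05 p [586.7  80.6 234.3] yaw -73.6 F [ 0.7 -2.8  6.1] w 0.011446995295033274 j6 78.1699956405833
[-120.04119109   -0.47048106] -2.8962848665960332
-0.09 -1.96 ; -0.34 -3.91 ; -0.77 -5.82 ; -1.36 -7.7 ; -2.11 -9.51 ; -3.01 -11.25 ; -4.07 -12.91 ; -5.26 -14.46 ; -6.59 -15.91 ; -8.04 -17.24 ; -9.59 -18.43 ; -11.25 -19.49 ; -12.99 -20.39 ;
```

carry_out(
  rows=[
    [0, -0.03, -1.18, 0],
    [0, -0.12, -2.35, 0],
    [0, -0.28, -3.52, 0],
    [0, -0.49, -4.68, 0],
    [0, -0.77, -5.82, 0],
    [0, -1.1, -6.95, 0],
    [0, -1.49, -8.06, 0],
    [0, -1.95, -9.15, 0],
    [0, -2.45, -10.21, 0],
    [0, -3.01, -11.25, 0],
    [0, -3.63, -12.25, 0],
    [0, -4.3, -13.23, 0],
    [0, -5.01, -14.16, 0],
    [0, -5.78, -15.06, 0],
    [0, -6.59, -15.91, 0],
    [0, -7.44, -16.72, 0],
    [0, -8.34, -17.49, 0],
    [0, -9.27, -18.2, 0],
    [0, -10.25, -18.87, 0],
    [0, -10.25, -18.87, 0],
  ],
  newtons=20,
)

```text
time: 12.05
position: [0.5572, 0.1778, 0.4269]
tool_rot: [0.002, 0.99, 0.141, 0.004]
wrist_force: [-0.5, -10.3, 18.9]
grip_width: 0.0114
grip_force: 20.0
```

```bash
cat >> h.py <<'E'
def lid():
    """lid angle from plane fit and from handle, both cameras"""
    for c in('scene','top'):
        im,d=bot.snapshot(c);C=cloud(c,d)*1000
        L=np.dstack([(C[...,:2]-O)@EX,(C[...,:2]-O)@EY,C[...,2]])
        wh=mask(im,(0,0,110),(179,40,255))&(L[...,0]>-10)&(L[...,0]<105)&(abs(L[...,1])<85)&(L[...,2]>95)&(L[...,2]<235)
        P=L[wh]
        if len(P)>50:
            for _ in range(4):
                m=np.median(P,0) if _==0 else P.mean(0);n=np.linalg.svd(P-m,full_matrices=False)[2][2];r=abs((P-m)@n);P=P[r<max(3,2*np.median(r))]
            n=n*np.sign(n[2]);print(c,'plane',len(P),'ang',np.degrees(np.arctan2(n[0],n[2])),n.round(3))
        og=mask(im,(5,180,120),(18,255,255))&(abs(L[...,1])<70)&(L[...,2]>150)&(L[...,2]<290)
        Q=L[og]
        if len(Q)>10: print(c,'handle',len(Q),np.percentile(Q,[2,50,98],axis=0).round(0).tolist())
E
python3 -c "
from h import *
s=bot.read_state();print((s['position'][:2]*1000-O)@np.array([EX,EY]).T)
go()
lid()"
```

```text
[-18.43835097   0.08434325]
t 12.05 p [557.2 177.8 426.9] yaw -73.8 F [ -0.5 -10.3  18.9] w 0.011438232830290392 j6 88.12887090763428
scene plane 1018 ang 57.06244586670946 [ 0.839 -0.002  0.544]
scene handle 106 [[-22.0, -61.0, 233.0], [-16.0, -27.0, 261.0], [4.0, 41.0, 266.0]]
top plane 627 ang 56.62537214014623 [ 0.835 -0.004  0.55 ]
top handle 38 [[-25.0, 15.0, 259.0], [-23.0, 36.0, 263.0], [-20.0, 57.0, 267.0]]
```

carry_out(
  rows=[
    [0, -0.4, -0.35, 0],
    [0, -0.85, -0.7, 0],
    [0, -0.85, -0.7, 0],
    [0, -0.85, -0.7, 0],
  ],
)

```text
time: 12.55
position: [0.5551, 0.1859, 0.4322]
tool_rot: [0.002, 0.99, 0.141, 0.003]
wrist_force: [1.4, -8.6, 12.2]
grip_width: 0.0114
grip_force: 20.0
```

```bash
python3 -c "
from h import *
s=bot.read_state();p=(s['position'][:2]*1000-O)@np.array([EX,EY]).T;print(p,np.degrees(np.arctan2(s['position'][2]*1000-163-69,105-p[0])))
go()
lid()"
```

```text
[-10.06378939  -0.21527398] 60.10760539935055
t 12.55 p [555.1 185.9 432.2] yaw -73.8 F [ 1.4 -8.6 12.2] w 0.01139718486935998 j6 88.93803740260803
scene plane 936 ang 59.65475309439027 [ 0.863 -0.002  0.505]
scene handle 108 [[-13.0, -61.0, 237.0], [-7.0, -27.0, 266.0], [11.0, 38.0, 274.0]]
top plane 423 ang 59.37606139039384 [ 0.861 -0.006  0.509]
top handle 52 [[-17.0, 16.0, 264.0], [-14.0, 37.0, 269.0], [-11.0, 58.0, 273.0]]
```

carry_out(
  rows=[
    [0, 0, 0, 0],
    [0, 0, 0, 0],
    [0, 0, 0, 0],
    [0, 0, 0, 0],
    [0, 0, -2, 0],
    [0, 0, -5, 0],
    [0, 0, -8, 0],
    [0, 0, -8, 0],
  ],
  fingers=3.2,
)

```text
time: 13.45
position: [0.5542, 0.1876, 0.5136]
tool_rot: [-0.001, 0.99, 0.143, 0.003]
wrist_force: [-0.0, -0.2, 0.2]
grip_width: 0.0321
grip_force: 0.0
```

```bash
python3 - <<'E'
from h import *
lid()
for c in('scene','top'):
    im,d=bot.snapshot(c);C=cloud(c,d)
    br=mask(im,(3,90,40),(16,255,200));red=mask(im,(170,150,60),(179,255,255))|mask(im,(0,200,60),(3,255,255)); gold=mask(im,(18,120,100),(32,255,255))
    for n,m,z in(('brown',br,(.021,.045)),('red',red,(.012,.05)),('gold',gold,(.015,.05))):
        P=C[sel(C,m,(.524,-.258),.11,*z)]
        if len(P)>4: print(c,n,len(P),np.round(np.median(P,0)*1000),rect(P))
u=np.array([np.cos(np.radians(-65)),np.sin(np.radians(-65))])
t=np.array([524.2,-258.4])-53*u;print(t)
go((*t,450,-155),(*t,300,-155),(*t,189,-155))
E
```

```text
scene plane 988 ang 59.716092062525426 [ 0.864 -0.002  0.504]
scene handle 148 [[-13.0, -62.0, 239.0], [-6.0, -7.0, 266.0], [12.0, 54.0, 272.0]]
top plane 133 ang 58.78248226315258 [0.85  0.113 0.515]
top handle 105 [[-17.0, -8.0, 261.0], [-13.0, 38.0, 269.0], [-3.0, 60.0, 272.0]]
scene brown 185 [ 527. -256.   29.] (array([ 526.8, -250.2]), array([ 33.7, 121.5]), 25.4)
scene red 7 [ 506. -202.   31.] (array([ 507.5, -199.8]), array([21.3,  7.8]), 34.6)
scene gold 33 [ 530. -253.   29.] (array([ 543.1, -279.1]), array([32. , 82.8]), 31.9)
top brown 343 [ 524. -252.   32.] (array([ 523.6, -255.9]), array([ 28. , 119.5]), 24.9)
top red 16 [ 500. -206.   33.] (array([ 500.3, -205.9]), array([20.3,  5.3]), 30.0)
top gold 68 [ 528. -258.   32.] (array([ 543.8, -288.3]), array([27.5, 89.3]), 32.1)
[ 501.80123213 -210.36568729]
t 13.65 p [555.3 187.7 506.8] yaw -73.6 F [-0.8 -0.  -0.1] w 0.032113580684221314 j6 88.93964295514523
[-16.36  36.68   5.72] 81.4
[-16.32  36.68  20.72] 81.4
[-16.29  36.68  31.82] 81.4
```

carry_out(
  rows=[
    [-16.35, 36.7, 5, 81.4],
    [-16.35, 36.7, 5, 81.4],
    [-16.35, 36.7, 5, 81.4],
    [-16.35, 36.7, 5, 81.4],
    [-16.35, 36.7, 5, 81.4],
    [-16.35, 36.7, 20, 81.4],
    [-16.35, 36.7, 20, 81.4],
    [-16.35, 36.7, 20, 81.4],
    [-16.35, 36.7, 20, 81.4],
    [-16.35, 36.7, 20, 81.4],
    [-16.35, 36.7, 20, 81.4],
    [-16.35, 36.7, 20, 81.4],
    [-16.35, 36.7, 20, 81.4],
    [-16.35, 36.7, 24, 81.4],
    [-16.35, 36.7, 24, 81.4],
    [-16.35, 36.7, 24, 81.4],
  ],
  fingers=5.5,
)

```text
time: 15.25
position: [0.5019, -0.2099, 0.2695]
tool_rot: [-0.0, 0.844, -0.537, -0.0]
wrist_force: [-0.5, -0.2, 0.6]
grip_width: 0.0551
grip_force: 0.0
```

```bash
python3 - <<'E'
from h import *
im,d=bot.snapshot('scene');cv2.imwrite('pics/c1.png',cv2.resize(im[100:290,130:370],(720,570),interpolation=cv2.INTER_CUBIC))
go((501.8,-210.4,189,-155))
E
```

```text
t 15.3 p [ 502.2 -210.2  270.6] yaw -154.9 F [-0.1 -0.3  0.2] w 0.054984000136997384 j6 128.62509708242652
[-0.01  0.06  8.16] 0.1
```

View pics/c1.png

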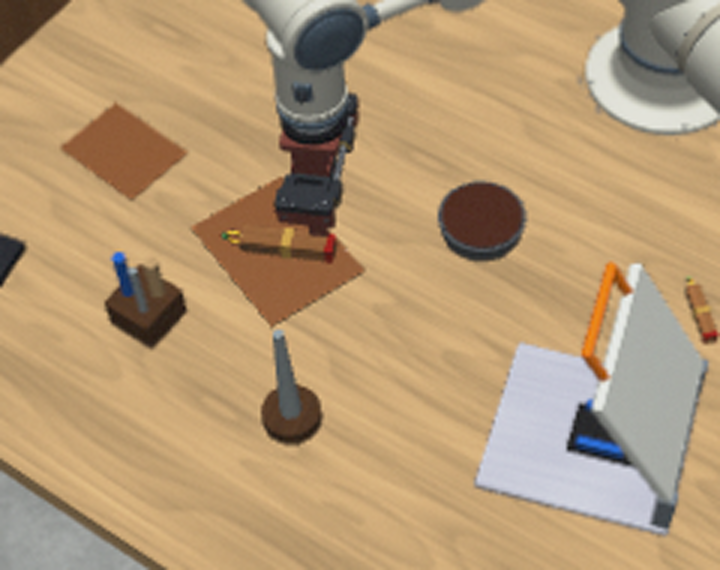

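The clamp lies wholly on the mat (crop 225–335, 245). The gripper is over its tail, and the lid stands at about 60°. Taking the clamp by the tail.

carry_out(
  rows=[
    [0, 0, 4, 0],
    [0, 0, 7, 0],
    [0, 0, 8.1, 0],
    [0, 0, 8.1, 0],
  ],
)

```text
time: 15.7
position: [0.5021, -0.2107, 0.1885]
tool_rot: [-0.0, 0.844, -0.537, 0.0]
wrist_force: [-0.1, 0.7, 0.4]
grip_width: 0.055
grip_force: 0.0
```

carry_out(
  rows=[
    [0, 0, 0, 0],
    [0, 0, 0, 0],
    [0, 0, 0, 0],
    [0, 0, 0, 0],
    [0, 0, 0, 0],
  ],
  fingers=0,
  newtons=45,
)

```text
time: 16.2
position: [0.502, -0.2108, 0.1887]
tool_rot: [-0.0, 0.843, -0.537, 0.001]
wrist_force: [-0.9, 0.3, 3.8]
grip_width: 0.0278
grip_force: 45.0
```

carry_out(
  rows=[
    [0, 0, -1, 0],
    [0, 0, -3, 0],
    [0, 0, -6, 0],
    [0, 0, -10, 0],
    [0, 0, -12, 0],
    [0, 0, -12, 0],
  ],
)

```text
time: 16.8
position: [0.5022, -0.2109, 0.3122]
tool_rot: [-0.0, 0.843, -0.537, 0.003]
wrist_force: [-0.4, 0.6, -1.4]
grip_width: 0.0275
grip_force: 45.0
```

```bash
python3 - <<'E'
from h import *
x,y=lamp(-210,0)
go((x,y,310,-163.4+180),(x,y,230,16.6))
E
```

```text
t 16.8 p [ 502.2 -210.9  312.2] yaw -155.0 F [-0.4  0.6 -1.4] w 0.02748584674314853 j6 128.63482519970316
[-13.96 -18.62   0.23] -171.6
[-14.   -18.58   8.23] -171.6
```

carry_out(
  rows=[
    [0, 0, -3, 0],
    [-2, -3, -7, -8],
    [-5, -7, -7, -40],
    [-5, -7, -7, -40],
    [-8, -10, -7, -80],
    [-8, -10, -7, -80],
    [-8, -10, -7, -80],
    [-8, -10, -7, -80],
    [-8, -10, -7, -80],
    [-8, -10, -7, -80],
    [-14, -18.6, -7, -150],
    [-14, -18.6, -7, -150],
    [-14, -18.6, -7, -150],
    [-14, -18.6, -7, -150],
    [-14, -18.6, -7, -150],
    [-14, -18.6, -7, -150],
    [-14, -18.6, -7, -150],
    [-14, -18.6, -7, -150],
    [-14, -18.6, -7, -150],
  ],
)

```text
time: 18.7
position: [0.6111, -0.0052, 0.3753]
tool_rot: [-0.001, 0.735, 0.678, -0.001]
wrist_force: [0.4, 1.1, -0.6]
grip_width: 0.028
grip_force: 45.0
```

```bash
python3 - <<'E'
from h import *
x,y=lamp(-210,0)
go((x,y,240,16.6))
E
```

```text
t 18.7 p [611.1  -5.2 375.3] yaw -4.7 F [ 0.4  1.1 -0.6] w 0.028021548225078678 j6 1.0170178755523842
[-0.04  0.14 13.52] -21.3
```

Now lower it and measure the held clamp against the saddle.

carry_out(
  rows=[
    [0, 0.1, 4, -21.3],
    [0, 0.1, 8, -21.3],
    [0, 0.1, 12, -21.3],
    [0, 0.1, 13.5, -21.3],
    [0, 0.1, 13.5, -21.3],
    [0, 0.1, 13.5, -21.3],
    [0, 0.1, 13.5, -21.3],
  ],
)

```text
time: 19.4
position: [0.6129, -0.0053, 0.2457]
tool_rot: [0.002, 0.6, 0.8, 0.001]
wrist_force: [0.6, 0.1, -0.2]
grip_width: 0.0276
grip_force: 45.0
```

```bash
python3 - <<'E'
from h import *
x,y=lamp(-210,0)
go((x,y,240,16.6))
for c in('scene','top'):
    im,d=bot.snapshot(c);C=cloud(c,d)*1000
    L=np.dstack([(C[...,:2]-O)@EX,(C[...,:2]-O)@EY,C[...,2]])
    bl=mask(im,(100,150,60),(125,255,255))&(abs(L[...,0])<60)&(abs(L[...,1])<50)&(L[...,2]<60)
    bk=mask(im,(0,0,0),(179,255,60))&(abs(L[...,0])<60)&(abs(L[...,1])<60)&(L[...,2]>16)&(L[...,2]<32)
    br=mask(im,(3,90,40),(16,255,200))&(L[...,0]>-300)&(L[...,0]<-90)&(abs(L[...,1])<40)&(L[...,2]>50)&(L[...,2]<110)
    gd=mask(im,(18,120,100),(32,255,255))&(L[...,0]>-110)&(L[...,0]<-40)&(abs(L[...,1])<40)&(L[...,2]>40)&(L[...,2]<110)
    og=mask(im,(5,180,120),(18,255,255))&(abs(L[...,1])<80)&(L[...,2]>225)&(L[...,2]<290)
    for n,m in(('blue',bl),('black',bk),('brown',br),('gold',gd),('hnd',og)):
        Q=L[m]
        if len(Q)>5: print(c,n,len(Q),np.percentile(Q,[3,50,97],axis=0).round(1).tolist(),rect(Q/1000))
    cv2.imwrite(f'pics/d_{c}.png',im)
im=cv2.imread('pics/d_scene.png');cv2.imwrite('pics/d1.png',cv2.resize(im[150:300,220:400],(720,600),interpolation=cv2.INTER_CUBIC))
E
```

```text
t 19.4 p [612.9  -5.3 245.7] yaw 16.3 F [ 0.6  0.1 -0.2] w 0.027636185189694074 j6 -19.930103065629385
[-0.01 -0.1   0.57] -0.3
scene blue 74 [[-6.0, -32.7, 19.2], [17.3, -27.2, 35.1], [43.8, 21.1, 41.7]] (array([19.9, -1.1]), array([53.9, 65.4]), 0.6)
scene black 99 [[-13.9, -31.9, 17.4], [0.8, -3.6, 23.3], [48.9, 22.2, 30.0]] (array([20.1, -1.1]), array([70., 63.]), 1.9)
scene brown 220 [[-187.7, -18.7, 66.1], [-136.0, -10.9, 84.6], [-101.4, 10.3, 92.8]] (array([-144.6,   -2.7]), array([36.7, 92.7]), 88.4)
scene gold 6 [[-94.8, -5.8, 59.5], [-89.5, -4.3, 81.0], [-81.6, -0.8, 88.4]] (array([-88.1,  -2.8]), array([14. ,  4.4]), 9.5)
scene hnd 149 [[-12.4, -60.5, 235.3], [-5.6, -3.3, 266.0], [10.7, 54.3, 271.3]] (array([ 0.4, -3.1]), array([120.3,  26.6]), 89.7)
top blue 123 [[-10.6, -25.1, 23.6], [9.0, 21.3, 38.9], [36.5, 29.8, 43.4]] (array([13.5,  1.9]), array([51.8, 56.4]), 0.8)
top black 188 [[-19.0, -19.2, 22.2], [-0.1, -1.5, 26.2], [22.7, 20.2, 29.1]] (array([-0.1, -3.5]), array([50.5, 49.6]), 75.2)
top brown 161 [[-175.3, -14.4, 73.9], [-139.5, 0.9, 88.2], [-119.4, 11.7, 92.5]] (array([-146.8,   -2.1]), array([28.6, 59.9]), 88.1)
top hnd 194 [[-16.5, -52.4, 249.3], [-12.5, 2.4, 269.0], [1.3, 59.5, 272.2]] (array([-5.6,  2.6]), array([116.8,  23.4]), 89.5)
```

View pics/d1.png

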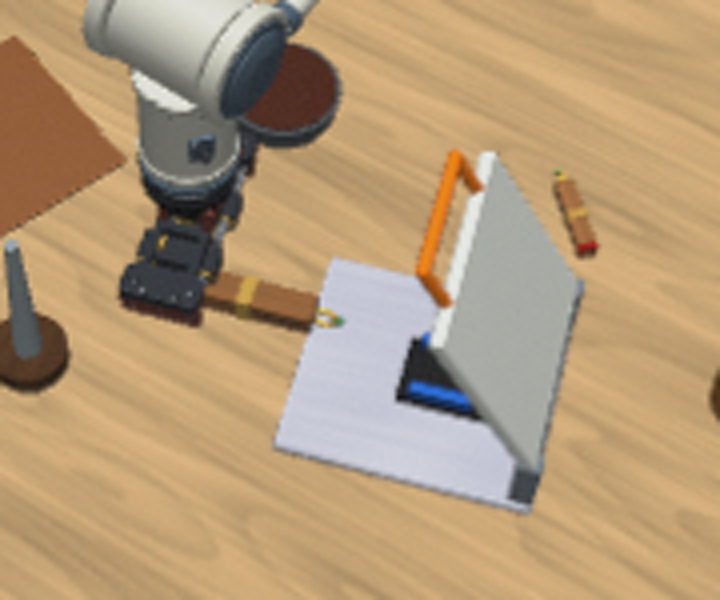

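The held clamp is level, with its ring at crop (330,320), and points at the saddle (crop 400–480, 370). Its yaw is about 2° short and it sits about 2 mm to one side. I correct both and slide it in.

```bash
python3 - <<'E'
from h import *
go(*[(*lamp(x,.4),z,18.3) for x,z in((-200,215),(-120,214),(-67,213),(-67,209))])
E
```

```text
t 19.5 p [612.8  -5.3 245.4] yaw 16.3 F [ 0.1  0.3 -1.1] w 0.027517927827695826 j6 -19.952764552647242
[ 0.99 -0.14  3.04] -2.0
[ 8.99 -0.19  3.13] -2.0
[14.29 -0.22  3.22] -2.0
[14.29 -0.22  3.62] -2.0
```

carry_out(
  rows=[
    [0.5, -0.1, 1.5, -2],
    [1, -0.15, 3, -2],
    [3, -0.2, 3.1, -2],
    [6, -0.2, 3.1, -2],
    [8, -0.2, 3.1, -2],
    [9, -0.2, 3.1, -2],
    [9, -0.2, 3.1, -2],
    [9, -0.2, 3.1, -2],
  ],
)

```text
time: 20.3
position: [0.5849, 0.0803, 0.2112]
tool_rot: [-0.0, 0.586, 0.811, -0.0]
wrist_force: [-0.4, -0.1, -1.7]
grip_width: 0.0275
grip_force: 45.0
```

```bash
python3 - <<'E'
from h import *
go(*[(*lamp(x,.4),z,18.3) for x,z in((-120,213),(-67,213),(-67,209))])
for c in('scene','top'):
    im,d=bot.snapshot(c);C=cloud(c,d)*1000
    L=np.dstack([(C[...,:2]-O)@EX,(C[...,:2]-O)@EY,C[...,2]])
    bl=mask(im,(100,150,60),(125,255,255))&(abs(L[...,0])<60)&(abs(L[...,1])<50)&(L[...,2]<60)
    br=mask(im,(3,90,40),(16,255,200))&(L[...,0]>-200)&(L[...,0]<0)&(abs(L[...,1])<40)&(L[...,2]>30)&(L[...,2]<80)
    for n,m in(('blue',bl),('brown',br)):
        Q=L[m]
        if len(Q)>5: print(c,n,len(Q),np.percentile(Q,[3,50,97],axis=0).round(1).tolist(),rect(Q/1000))
    cv2.imwrite(f'pics/e_{c}.png',im)
a=cv2.imread('pics/e_scene.png')[180:280,270:390];b=cv2.imread('pics/e_top.png')[150:250,170:290]
cv2.imwrite('pics/e1.png',np.hstack([cv2.resize(q,(400,333),interpolation=cv2.INTER_CUBIC) for q in(a,b)]))
E
```

```text
t 20.3 p [584.9  80.3 211.2] yaw 18.3 F [-0.4 -0.1 -1.7] w 0.02750893881530418 j6 -13.795750930706694
[-0.02  0.1  -0.18] 0.0
[ 5.28  0.26 -0.18] 0.0
[5.28 0.26 0.22] 0.0
scene blue 72 [[-5.2, -33.1, 21.8], [17.1, -27.4, 35.6], [43.8, 17.8, 42.1]] (array([  8.9, -15.6]), array([40.2, 79.9]), 46.9)
scene brown 176 [[-88.7, -13.8, 37.5], [-42.2, -3.1, 50.9], [-9.7, 13.9, 59.3]] (array([-50.6,   0.4]), array([29.9, 86.5]), 88.7)
top blue 24 [[-11.8, 16.9, 22.8], [-5.6, 24.1, 38.7], [38.3, 29.5, 42.4]] (array([13. , 22.6]), array([12.6, 50.6]), 87.3)
top brown 170 [[-62.8, -7.1, 49.9], [-37.6, 5.7, 54.0], [-15.2, 17.6, 57.9]] (array([-38.8,   5. ]), array([52.7, 27.1]), 0.1)
```

View pics/e1.png

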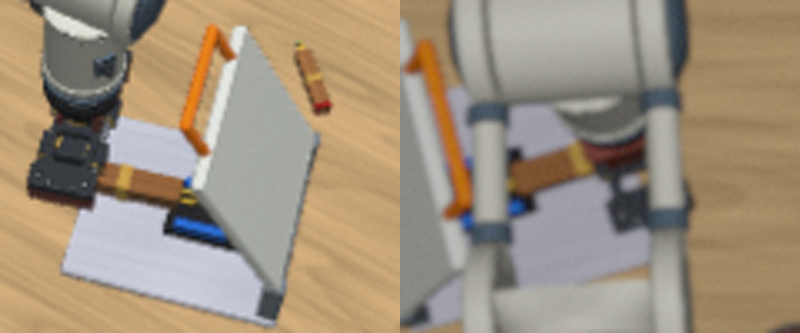

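carry_out(
  rows=[
    [0, 0.25, 0, 0],
    [1, 0.3, 0, 0],
    [2, 0.32, 0, 0],
    [3, 0.34, 0, 0],
    [3.5, 0.36, 0, 0],
    [3.5, 0.36, 0, 0],
  ],
)

```text
time: 21.0
position: [0.5771, 0.116, 0.2118]
tool_rot: [-0.0, 0.585, 0.811, 0.0]
wrist_force: [0.5, 0.2, -1.2]
grip_width: 0.0279
grip_force: 45.0
```

carry_out(
  rows=[
    [0.6, 0.02, 0, 0],
    [1.2, 0.03, 0, 0],
    [1.75, 0.05, 0, 0],
    [1.75, 0.05, 0, 0],
    [1.75, 0.05, 0, 0],
  ],
)

```text
time: 21.5
position: [0.5723, 0.1318, 0.2117]
tool_rot: [0.0, 0.586, 0.811, -0.0]
wrist_force: [0.4, -0.1, -0.8]
grip_width: 0.0277
grip_force: 45.0
```

```bash
python3 - <<'E'
from h import *
go()
s=bot.read_state();print((s['position'][:2]*1000-O)@np.array([EX,EY]).T)
lid()
for c in('scene','top'):
    im,d=bot.snapshot(c);C=cloud(c,d)*1000
    L=np.dstack([(C[...,:2]-O)@EX,(C[...,:2]-O)@EY,C[...,2]])
    br=mask(im,(3,90,40),(16,255,200))&(L[...,0]>-200)&(L[...,0]<0)&(abs(L[...,1])<40)&(L[...,2]>30)&(L[...,2]<80)
    Q=L[br]
    if len(Q)>5: print(c,len(Q),np.percentile(Q,[3,50,97],axis=0).round(1).tolist(),rect(Q/1000))
    cv2.imwrite(f'pics/f_{c}.png',im)
a=cv2.imread('pics/f_scene.png')[180:280,270:390];b=cv2.imread('pics/f_top.png')[150:250,170:290]
cv2.imwrite('pics/f1.png',np.hstack([cv2.resize(q,(400,333),interpolation=cv2.INTER_CUBIC) for q in(a,b)]))
E
```

```text
t 21.5 p [572.3 131.8 211.7] yaw 18.3 F [ 0.4 -0.1 -0.8] w 0.027747220418056478 j6 -8.671931243860538
[-66.89540648  -1.28180479]
scene plane 986 ang 59.71403026344611 [ 0.864 -0.002  0.504]
scene handle 128 [[-13.0, -62.0, 235.0], [-5.0, -17.0, 266.0], [12.0, 54.0, 273.0]]
top plane 464 ang 58.00127316765268 [ 0.848 -0.014  0.53 ]
top handle 93 [[-17.0, 10.0, 248.0], [-12.0, 45.0, 269.0], [3.0, 61.0, 273.0]]
scene 54 [[-34.8, -16.9, 37.7], [-23.8, -7.2, 50.9], [-0.9, 9.5, 58.4]] (array([-18.4,  -3.2]), array([36.4, 28.2]), 0.9)
top 47 [[-12.0, -10.1, 34.9], [-6.2, 3.3, 53.9], [-0.4, 14.5, 57.9]] (array([-6. ,  1.4]), array([12.9, 26.8]), 2.2)
```

View pics/f1.png

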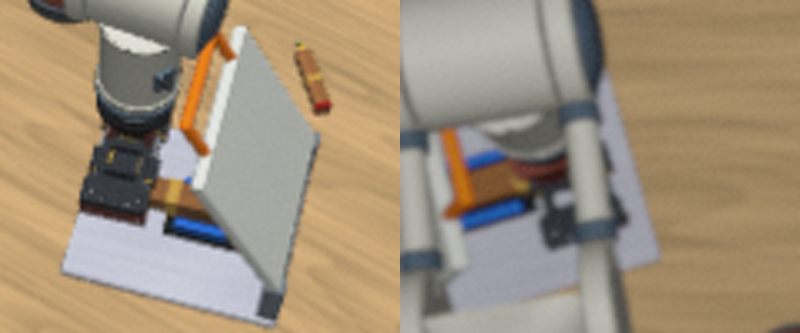

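carry_out(
  rows=[
    [0.3, 0.01, 0, 0],
    [0.3, 0.01, 0.15, 0],
    [0.3, 0.01, 0.28, 0],
    [0.3, 0.01, 0.28, 0],
  ],
)

```text
time: 22.1
position: [0.5715, 0.1346, 0.2088]
tool_rot: [-0.0, 0.586, 0.811, 0.0]
wrist_force: [-0.2, -0.8, -0.7]
grip_width: 0.0277
grip_force: 45.0
```

carry_out(
  rows=[
    [0, 0, 0, 0],
    [0, 0, 0, 0],
    [0, 0, 0, 0],
    [0, 0, 0, 0],
    [-2, -0.06, 0, 0],
    [-5, -0.15, 0, 0],
    [-8, -0.24, 0, 0],
    [-12, -0.36, 0, 0],
    [-12, -0.36, 0, 0],
  ],
  fingers=4.5,
)

```text
time: 23.0
position: [0.6066, 0.0156, 0.209]
tool_rot: [0.001, 0.587, 0.809, -0.001]
wrist_force: [-0.0, -0.7, -0.5]
grip_width: 0.0448
grip_force: 0.0
```

```bash
cat >> h.py <<'E'
def clampL(name):
    for c in('scene','top'):
        im,d=bot.snapshot(c);C=cloud(c,d)*1000
        L=np.dstack([(C[...,:2]-O)@EX,(C[...,:2]-O)@EY,C[...,2]])
        box=(L[...,0]>-120)&(L[...,0]<100)&(abs(L[...,1])<40)&(L[...,2]>18)&(L[...,2]<80)
        for n,m in(('brown',mask(im,(3,90,40),(16,255,200))),('red',mask(im,(170,150,60),(179,255,255))|mask(im,(0,200,60),(3,255,255))),('gold',mask(im,(18,120,100),(32,255,255))),('blue',mask(im,(100,150,60),(125,255,255)))):
            Q=L[m&box]
            if len(Q)>5: print(c,n,len(Q),np.percentile(Q,[3,50,97],axis=0).round(1).tolist(),rect(Q/1000))
        cv2.imwrite(f'pics/{name}_{c}.png',im)
    a=cv2.imread(f'pics/{name}_scene.png')[180:280,270:390];b=cv2.imread(f'pics/{name}_top.png')[150:250,170:290]
    cv2.imwrite(f'pics/{name}.png',np.hstack([cv2.resize(q,(400,333),interpolation=cv2.INTER_CUBIC) for q in(a,b)]))
E
python3 - <<'E'
from h import *
go();clampL('g1')
E
```

```text
t 23.0 p [606.6  15.6 209. ] yaw 18.1 F [-0.  -0.7 -0.5] w 0.044772581696161017 j6 -19.761684254013442
scene brown 166 [[-61.3, -16.7, 33.1], [-30.3, -8.4, 47.9], [19.2, 8.7, 54.3]] (array([-18.4,  -3.4]), array([90., 29.]), 0.3)
scene red 8 [[-67.7, -15.8, 46.0], [-65.9, -6.5, 50.6], [-62.8, 7.0, 56.8]] (array([-65.7,  -4.6]), array([ 4.5, 23.4]), 5.2)
scene gold 32 [[-16.7, -15.6, 36.1], [-11.3, -5.2, 47.0], [-5.2, 10.3, 54.4]] (array([-10.9,  -2.5]), array([28.2, 11.4]), 88.6)
scene blue 64 [[-4.8, -33.0, 25.3], [19.7, -28.8, 34.2], [43.9, -14.1, 41.9]] (array([ 20.1, -23. ]), array([52.9, 21.4]), 4.8)
top brown 228 [[-55.6, -11.3, 38.2], [-5.6, 2.3, 51.6], [23.0, 14.7, 55.5]] (array([-13.7,  -3.5]), array([90.9, 37.2]), 1.2)
top gold 55 [[-22.9, -13.4, 48.5], [-16.1, 1.2, 52.3], [-9.2, 14.1, 55.3]] (array([-16.2,   0.3]), array([14.7, 28.3]), 3.2)
top blue 110 [[-11.0, -25.6, 24.5], [9.3, 22.4, 39.8], [36.6, 29.9, 43.1]] (array([13.4,  1.7]), array([50.9, 57.4]), 0.5)
```

carry_out(
  rows=[
    [0, 0, 0, 40],
    [0, 0, 0, 91.5],
    [0, 0, 0, 91.5],
    [0, 0, 0, 91.5],
    [0, 0, 0, 91.5],
    [0, 0, 0, 91.5],
    [0, 0, 0, 91.5],
    [0, 0, 0, 91.5],
    [0, 0, 0, 91.5],
    [0, 0, 0, 91.5],
    [0, 0, 0, 91.5],
    [0, 0, 0, 91.5],
    [0, 0, 0, 91.5],
    [0, 0, 0, 91.5],
  ],
  fingers=8.7,
)

```text
time: 24.5
position: [0.6057, 0.0201, 0.2089]
tool_rot: [-0.0, 0.989, 0.147, -0.0]
wrist_force: [-0.3, -0.1, -0.3]
grip_width: 0.087
grip_force: 0.0
```

```bash
python3 - <<'E'
from h import *
go(*[(*lamp(x,-1),209,-73.4) for x in(-145,-130,-118)])
E
```

```text
t 24.5 p [605.7  20.1 208.9] yaw -73.0 F [-0.3 -0.1 -0.3] w 0.08700691875214518 j6 71.71648638190076
[-0.01 -3.85 -0.01] 0.4
[ 0.   -5.35 -0.  ] 0.4
[ 0.01 -6.55 -0.  ] 0.4
```

carry_out(
  rows=[
    [0, -2, 0, 0.4],
    [0, -4, 0, 0.4],
    [0, -4.8, 0, 0.4],
    [0, -5.3, 0, 0.4],
    [0, -5.7, 0, 0.4],
    [0, -6.1, 0, 0.4],
    [0, -6.1, 0, 0.4],
    [0, -6.1, 0, 0.4],
  ],
)

```text
time: 25.3
position: [0.5882, 0.0776, 0.2089]
tool_rot: [0.0, 0.99, 0.143, -0.0]
wrist_force: [-0.6, 0.2, -0.4]
grip_width: 0.0869
grip_force: 0.0
```

```bash
python3 - <<'E'
from h import *
go(*[(*lamp(x,-1),209,-73.4) for x in(-118,)]);clampL('k1')
E
```

```text
t 25.3 p [588.2  77.6 208.9] yaw -73.6 F [-0.6  0.2 -0.4] w 0.08693176350363568 j6 77.84015334703926
[-0.01 -0.53 -0.01] -0.2
scene brown 157 [[-70.8, -18.3, 34.4], [-28.5, -10.6, 47.5], [19.8, 7.4, 58.8]] (array([-21.9,  -3.5]), array([ 31.5, 104.2]), 89.6)
scene red 8 [[-64.4, -17.3, 37.4], [-61.6, -9.8, 50.5], [-60.0, -5.2, 51.7]] (array([-61.5, -11.1]), array([ 3.8, 12.3]), 14.7)
scene gold 33 [[-11.9, -17.7, 37.4], [-6.2, -4.3, 48.8], [-0.5, 10.3, 55.7]] (array([-6.1, -3.9]), array([11.6, 28.7]), 1.3)
scene blue 63 [[-4.7, -33.3, 23.3], [19.4, -29.3, 36.9], [45.0, -19.2, 43.0]] (array([  9. , -18.6]), array([37.1, 73.8]), 44.5)
top brown 28 [[-22.3, -15.0, 25.5], [20.7, 6.3, 50.5], [30.9, 14.2, 54.8]] (array([3., 1.]), array([34.3, 55.5]), 81.3)
top gold 19 [[-18.8, -6.7, 46.4], [-15.9, 8.2, 51.3], [-12.1, 14.5, 54.2]] (array([-17.3,   3.7]), array([23.2,  6.4]), 76.1)
top blue 25 [[-12.1, -21.9, 22.9], [20.0, 23.7, 37.9], [38.3, 29.0, 42.4]] (array([ 8.3, 11.3]), array([54.6, 48.7]), 65.4)
```

carry_out(
  rows=[
    [0, -0.2, 0, 0],
    [0, -0.4, 0, 0],
    [0, -0.6, 0, 0],
    [0, -0.8, 0, 0],
    [0, -0.8, 0, 0],
    [0, -0.8, 0, 0],
  ],
)

```text
time: 26.0
position: [0.5859, 0.0857, 0.2089]
tool_rot: [-0.0, 0.99, 0.143, -0.0]
wrist_force: [0.5, -0.0, 0.4]
grip_width: 0.0865
grip_force: 0.0
```

carry_out(
  rows=[
    [0, 2, 0, 0],
    [0, 6, 0, 0],
    [0, 10, 0, 0],
    [0, 12, -4, 0],
    [0, 14, -9, 0],
    [0, 18, -14, 0],
    [0, 18, -14, 0],
    [0, 18, -14, 0],
  ],
)

```text
time: 26.8
position: [0.6371, -0.0888, 0.3527]
tool_rot: [0.001, 0.99, 0.142, 0.003]
wrist_force: [0.7, 0.7, 0.0]
grip_width: 0.0868
grip_force: 0.0
```

```bash
python3 - <<'E'
from h import *
go();clampL('m1');lid()
for n in('pitch_bowl','mandrel','jar','tool_block'):
    for r in bot.spot_in('scene',n)[:1]: print(n,np.round(r['location'],3))
E
```

```text
t 26.8 p [637.1 -88.8 352.7] yaw -73.7 F [0.7 0.7 0. ] w 0.0868335897012637 j6 62.7656258374179
scene brown 141 [[-49.1, -18.3, 34.1], [-23.5, -9.2, 47.9], [20.6, 9.2, 54.8]] (array([-14. ,   2.7]), array([76.6, 44.7]), 4.6)
scene gold 30 [[-4.6, -18.4, 39.7], [0.9, -9.3, 50.8], [7.8, 3.2, 56.0]] (array([ 1.4, -6.2]), array([12.9, 26.3]), 1.0)
scene blue 61 [[-4.4, -33.8, 26.1], [19.5, -29.4, 36.1], [44.1, -18.1, 42.1]] (array([  7.5, -16.8]), array([40.4, 75.9]), 43.4)
top brown 237 [[-54.0, -13.7, 31.8], [-19.5, 1.4, 51.7], [22.5, 13.0, 55.9]] (array([-11.5,  -4.8]), array([91.6, 36.3]), 1.0)
top red 8 [[-59.9, -8.8, 50.5], [-58.4, 0.1, 53.4], [-57.3, 7.8, 55.4]] (array([-58.5,  -0.7]), array([ 2.6, 17.1]), 1.1)
top gold 50 [[-9.3, -11.1, 46.6], [-3.0, 1.5, 51.8], [3.8, 13.0, 55.7]] (array([-2.7,  0.4]), array([14.2, 26. ]), 2.3)
top blue 107 [[-10.6, -25.5, 23.9], [10.4, 22.6, 39.4], [36.7, 30.0, 44.2]] (array([12.8,  1.6]), array([57.6, 51.5]), 88.8)
scene plane 1006 ang 59.62690394663982 [0.863 0.001 0.506]
scene handle 150 [[-13.0, -62.0, 238.0], [-6.0, -7.0, 266.0], [12.0, 56.0, 271.0]]
top plane 1249 ang 59.05094935131349 [ 0.858 -0.007  0.514]
top handle 197 [[-17.0, -53.0, 249.0], [-12.0, 2.0, 269.0], [3.0, 60.0, 272.0]]
pitch_bowl [ 0.388 -0.057  0.049]
mandrel [ 0.724 -0.099  0.024]
jar [0.433 0.445 0.076]
tool_block [ 0.712 -0.323  0.047]
```

View pics/m1.png

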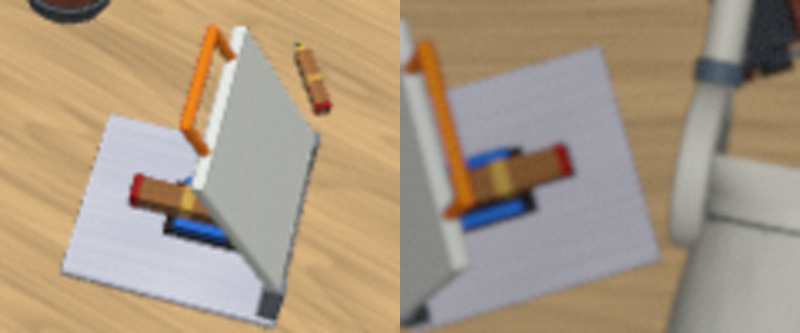

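The clamp lies level in the channel between both blue cheeks: scene crop (165,195), top crop (520,175). Its origin is within about 2 mm of nominal. The lid stands at about 59.6°, the bystanders are where they were, and the gripper is clear.

```bash
python3 -c "
from rig import bot
print(bot.hand_in())"
```

```text
the job is handed in; nothing more can be done
None
```

I handed the job in at about 27 s: the clamp lies flat in the channel within about 2 mm of where its ring sits over the disc (the ring itself is hidden under the lid), the lid stands at about 59.6°, and the pitch bowl, mandrel, jar and tool block had not moved.

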